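# Clear down the carving counter

### The job

Clear down the carving counter, each thing to where it belongs: the ketchup upright in the free pocket of the sauce caddy, the bone in the steel bone pan, the small knife lying flat in the grey knife tray, and the dried yellow board slid down into the yellow-lipped guides of the board rack until it sits fully home. Set things down rather than dropping them, and leave the pepper mill and the mustard standing where they are.

Things in the scene. Friction and masses are not known exactly. Their poses are not given: they have to be found in the camera images.
- ketchup_grip (a point): Small red squeeze sauce bottle with a white cap and nozzle, standing loose on the counter: round body 48 mm in diameter and 90 mm tall, 120 mm tall in all with the short nozzle, about 0.16 kg. The point is on its axis 75 mm above its foot, a good height to grip it; z points up to the nozzle.
- bone_center (a point): Cream-coloured shank bone lying loose on the counter, 116 mm long, with two pink-tipped round knuckles at each end (54 mm wide there, 32 mm high); the shaft between, some 60 mm long, is 26 mm thick. The point is in the middle of the shaft, 17 mm above what it lies on; x runs along the bone, z up. About 0.14 kg.
- knife_grip (a point): Small kitchen knife lying flat and loose, 190 mm long: black handle 100 mm long, 24 wide, 18 thick; steel blade 2.5 mm thick. The point is on the handle at the balance, 9 mm above what it lies on; x points to the tip, z up. Butt 75 mm behind the point, front of the handle 25 mm ahead, tip 115 mm ahead (so mid-length is 20 mm ahead). About 0.11 kg.
- board_center (a point): Yellow chopping board, 200 mm long, 130 tall, 12 thick, 0.3 kg, standing on its long edge in the middle slot of a low fixed wooden drying stand (foot 16 mm above the counter; dowels 4 mm clear of each face reach 76 mm above the counter). The point is its centre, 65 mm below the top edge; x along its length, y through its thickness, z up. Lift it straight out by its top; either end may go first.
- caddy_pocket (a point): Free pocket of the dark steel sauce caddy (fixed; 72 by 141 mm, rim 45 mm above the counter, two pockets in a row along its y). The point is the centre of the pocket's floor, 3 mm above the counter; the pocket is 66 mm (x) by 67 mm (y) inside. The mustard stands in the other pocket, 69 mm away towards this frame's -y, so fingers fit best closing along x.
- pan_in (a point): Shallow steel bone pan (fixed), 108 mm along x by 176 mm along y, 40 mm tall. The point is the centre of its inner floor, 3 mm above the counter; inside it is 92 mm (x) by 160 mm (y), so that the bone lies best along y.
- tray_in (a point): Grey plastic knife tray (fixed), 110 mm along x by 240 mm along y, 40 mm tall. The point is the centre of its inner floor, 4 mm above the counter; inside it is 102 mm (x) by 232 mm (y), so that the knife lies along y, either way round.
- rack_slot (a point): Middle, yellow-lipped slot of the white board rack (fixed): channel guides 210 mm apart inside (x), 18 mm wide (y), straight to 93 mm above the counter, then coloured lips flaring 6 mm, to 106 mm. Slots 45 mm apart: a red board of the same size at +y, empty green-lipped slot at -y. The point is the seat under a board's middle, 8 mm above the counter; z up. A board home has its centre 65 mm above.
- mustard_grip (a point): Yellow squeeze bottle, same shape as the red one, already in its caddy pocket: leave it. The point is on its axis 75 mm above its foot.
- mill_center (a point): Dark wooden pepper mill, 54 mm in diameter and 161 mm tall, standing loose among the things to be sorted: leave it. The point is on its axis 75 mm above its foot.

How it is judged:
At the end, for the whole second after the job is handed in: Ketchup upright on the floor of the free caddy pocket (16 mm); bone lying low in the bone pan (middle under 30 mm above its floor); knife flat on the knife tray's floor; yellow board home in the yellow-lipped slot (seated within 4 mm, centred within 9 mm, upright); all released, at rest (horizontal distance between ketchup_grip and caddy_pocket below 0.016 m and z of ketchup_grip in the frame of caddy_pocket between 0.069 and 0.081 m and angle between ketchup_grip's own z axis and vertical below 0.2 rad and x of bone_center in the frame of pan_in between -0.04 and 0.04 m and y of bone_center in the frame of pan_in between -0.07 and 0.07 m and z of bone_center in the frame of pan_in below 0.03 m and x of knife_grip in the frame of tray_in between -0.045 and 0.045 m and y of knife_grip in the frame of tray_in between -0.05 and 0.05 m and z of knife_grip in the frame of tray_in below 0.02 m and angle between knife_grip's own z axis and vertical below 0.15 rad and horizontal distance between board_center and rack_slot below 0.009 m and z of board_center in the frame of rack_slot between 0.06 and 0.069 m and angle between board_center's own z axis and vertical below 0.1 rad and angle between the x axis of board_center and the x axis of rack_slot, either way round below 0.12 rad and linear speed of each of ketchup, bone, knife, board below 0.02 m/s and angular speed of each of ketchup, bone, knife, board below 0.2 rad/s); the robot touches nothing.
It fails at once if the ketchup bottle is dropped or thrown (moves faster than 0.9 m/s out of the fingers, a free fall of about 40 mm) (linear speed of ketchup above 0.9 m/s and contact force between the fingers and ketchup below 0.05 N).
It fails at once if the bone is dropped or thrown (moves faster than 0.9 m/s out of the fingers, a free fall of about 40 mm) (linear speed of bone above 0.9 m/s and contact force between the fingers and bone below 0.05 N).
It fails at once if the knife is dropped or thrown (moves faster than 0.9 m/s out of the fingers, a free fall of about 40 mm) (linear speed of knife above 0.9 m/s and contact force between the fingers and knife below 0.05 N).
It fails at once if the yellow board is dropped or thrown (moves faster than 0.9 m/s out of the fingers, a free fall of about 40 mm) (linear speed of board above 0.9 m/s and contact force between the fingers and board below 0.05 N).
It fails at once if the pepper mill or the mustard is shoved more than 30 mm or tipped more than 0.5 rad (distance of any of mill_center, mustard_grip from where it was at the start of the episode above 0.03 m or angle between any of mill_center, mustard_grip's own z axis and vertical above 0.5 rad).
It also fails if it takes over 131 s, if anything falls off the work surface, if the arm or the gripper's body presses on something with over 40 N, if the wrist force passes 120 N, or if a joint passes its speed limit or range.

### The arm

A 6-joint arm with a two-finger parallel gripper is mounted at the origin on the work surface. World frame = base frame: x ahead of the robot, y to its left, z up, the work surface at z = 0. Lengths are in m, angles in rad, forces in N, time in s.
With the tool pointing down it reaches from about 0.4 to 0.825 m from the base axis. Payload 7 kg.
Tool frame: the origin (TCP) lies midway between the tips of the shut fingers; the grasp point (between the pads) lies arm.hold_point_z behind it (arm.hold_point_z is the distance from the TCP to the grasp point, in m); z points along the fingers, y is the line along which they close (so a half turn about z gives the same grasp; the last joint's range is limited). The gripper opens to 88 mm and grips with 3 to 60 N. Pads are 19 mm wide; open, the fingers measure 130 mm over their backs; the gripper's body (78 mm by 193 mm) begins 47 mm behind the grasp point.
Start: joints at [1.478, 0.359, 0.012, 0, -1.224, -0.288], TCP at [0.251, 0.627, 0.227] pointing down, gripper open.
Joint ranges: [-3.07, 3.07], [-1.43, 2.12], [-1.02, 1.25], [-3.03, 1.67], [-3.05, -0], [-3.03, 3.03]. Speed limits (rad/s): [2.39, 2.39, 3.01, 3.14, 3.14, 3.14].

### API

Orientations are given as [roll, pitch, yaw] about the fixed x, y, z axes, in that order (R = Rz(yaw) Ry(pitch) Rx(roll)).
In Python, from station import arm gives the robot as it stands.
- The arm moves only by the shell command python3 -m crank 'ROWS' [OPENING] [FORCE]. ROWS is JSON, a list that holds one entry, the list of rows, each a list of 4 numbers: the shift along the tool's x, y, z in units of 25 mm (1.0 is 25 mm), then the turn about the tool's z in units of 5 degrees (1.0 is 5 degrees). A call has 1 to 12 rows; each row is the pose to reach, as a shift and turn from the pose commanded when the call began, along the tool's axes at that moment; what a row does not reach only later rows make up. A row lasts 1/8 s, in which the tool goes at most 62.5 mm and 10.7 degrees, less where a joint would pass 70% of its speed; a pose out of reach is approached as far as the arm can. A call with a gripper value outside its range is refused whole. OPENING is the closure, from 0 (fully open) to 1 (shut), set as the call begins (- or left out, the last holds). The fingers move at their own pace and stop on an object; FORCE is the grip in N (left out, the last holds). Time passes only in rows, so rows that repeat a pose let the fingers close. It gives the time, the measured TCP pose, the force, the opening and the grip force at its end, in the units of the state.
- arm.get_state(): the state, without advancing time (a new reading comes with each control period).
- arm.grab_frame(name): name is "scene" or "top" or "wrist"; returns (picture, depth): 480x640x3 uint8, red, green, blue; 480x640 float32, m along the optical axis (not along the pixel's ray), 0 where there is no reading.
- arm.get_calibration(name): a dict with "mtx" (3x3 intrinsics, pixels), "R" (3x3) and "t" (3): a world point X has camera coordinates R X + t; the wrist camera has in their place "mount" (4x4, takes a point from camera to tool coordinates, whose origin is the TCP and whose axes are the flange's). Camera axes: x right, y down, z forward; pixel columns grow to the right and rows downward; lengths in m; the calibration is good to about 2 mm. The wrist camera is an equidistant fisheye: a pixel r from the principal point sees the ray r / f radians off the axis. A picture is of the moment at which its call begins: read the wrist's pose just before it. get_calibration takes no time and is no camera call.
- arm.job_done(): hands the job in; it is judged then, once.
Trained networks look in the newest picture that a camera, given by its name, has taken for a name from the list of things; names that differ only in an ending like _2 or _b are one class to them, and where a whole thing is asked for, a point or a joint stands for the part that bears it (a point fixed in the world has none). Each returns a list of dicts, best first, with "score" (0 to 1); they miss things now and then, are a little off and sometimes report something else, mostly with a low value. They report only what shows in the picture. A call takes as long as a camera call.
- arm.recognise(thing, camera): "extent" ([left, top, width, height] in pixels, round what is visible of it).
- arm.trace(thing, camera): "mask" (480x640 bool, what is visible of it) and "extent" ([left, top, width, height] in pixels, round what is visible of it).
The state is a dict: "t": time; "q": joint angles; "qd": joint speeds; "joint_efforts": joint torques, N m; "eef_pos": TCP position; "ee_rot": TCP orientation; "force": force on the tool from outside, world axes, zero at the start; "moment": the same for the moment, N m; "width": finger opening in m; "gripper_force": force on a finger pad.
Only numpy, scipy, OpenCV 4.12 (cv2) and the standard library are available. Lean on these libraries where they do the work, as an engineer would, in place of code of your own. Each camera call takes 0.05 s, during which the arm holds its last target. There are 200 camera calls.

## Working session

There is one attempt and no reset: what is moved stays moved. The work goes in short steps, Python scripts to look and compute and a shell command to move; the robot and the scene stay as the last step left them, time stands still between calls to the robot, and variables do not carry over. Pictures are saved under pics/ and viewed, at most 14 in all, crops included, and the job is handed in when it is done.

```bash
ls; mkdir -p pics; cat > h.py <<'E'
import numpy as np, cv2
from station import arm
from scipy.spatial.transform import Rotation as Ro
def cloud(cam, d, m):
    c=arm.get_calibration(cam); K=np.array(c['mtx']); v,u=np.nonzero(m&(d>0)); z=d[v,u]
    P=np.stack([(u-K[0,2])/K[0,0]*z,(v-K[1,2])/K[1,1]*z,z],1)
    return (P-np.array(c['t']))@np.array(c['R'])
def rect(P):
    r=cv2.minAreaRect((P[:,:2]*1000).astype(np.float32)); return np.round(r[0],1),np.round(r[1],1),round(r[2],1)
E
python3 - <<'E'
from h import *
print(arm.get_state()); print(arm.hold_point_z)
for n in ("top","scene"):
    p,d=arm.grab_frame(n); cv2.imwrite(f"pics/{n}0.png",p[:,:,::-1]); np.save(f"pics/{n}0.npy",d)
    for t in ["ketchup_grip","bone_center","knife_grip","board_center","mustard_grip","mill_center","caddy_pocket","pan_in","tray_in","rack_slot"]:
        r=arm.trace(t,n)
        for x in r[:2]:
            if x["score"]<.3: continue
            P=cloud(n,d,x["mask"])
            if len(P)<20: continue
            print(n,t,round(x["score"],2),x["extent"],rect(P),"z",np.round(np.percentile(P[:,2],[2,50,98]),3),"med",np.round(np.median(P,0),3))
E
```

```text
pics
{'t': 0.0, 'q': array([ 1.47806734e+00,  3.59392317e-01,  1.10630545e-02, -3.82759887e-04,
       -1.22409626e+00, -2.88106733e-01]), 'qd': array([-2.60061696e-04, -6.82220331e-05, -6.22408247e-04,  1.17450021e-04,
        2.26583240e-04,  8.51486618e-04]), 'joint_efforts': array([ 5.12811657e-04, -5.82718241e+01,  2.93053436e+01,  6.99672773e+00,
        6.93808499e-03, -1.57439986e-04]), 'eef_pos': array([0.25072269, 0.62617748, 0.22561513]), 'ee_rot': array([ 3.13992836e+00, -1.17976435e-04, -3.80965977e-01]), 'force': array([ 0.33683242, -0.2898839 ,  0.47866724]), 'moment': array([ 0.02301014,  0.03756885, -0.02959651]), 'gripper_force': 0.0, 'width': 0.08762576125924594}
0.0188
top ketchup_grip 0.83 [339.1, 269.0, 21.8, 19.6] (array([478.2, -82. ]), array([41.5, 45.9]), 0.5) z [0.022 0.106 0.119] med [ 0.478 -0.079  0.106]
top bone_center 0.59 [405.0, 258.6, 28.4, 44.7] (array([ 474.3, -251.3]), array([ 50. , 114.9]), 73.0) z [0.018 0.027 0.034] med [ 0.474 -0.25   0.027]
top knife_grip 0.87 [209.0, 250.5, 27.9, 73.4] (array([450. , 235.9]), array([189.1,  28.7]), 18.1) z 
[... 2070 characters left out ...]
ay([ 648.5, -255.2]), array([121.8, 198.3]), 5.3) z [-0.004  0.024  0.048] med [ 0.672 -0.23   0.024]
scene caddy_pocket 0.58 [406.3, 249.0, 12.3, 54.3] (array([445.5, 233. ]), array([206.7,  29.1]), 17.8) z [-0.005  0.011  0.02 ] med [0.454 0.234 0.011]
scene pan_in 0.83 [348.2, 293.0, 79.1, 63.6] (array([642.7, 241.3]), array([178. , 113.7]), 89.5) z [-0.004  0.007  0.042] med [0.632 0.24  0.007]
scene tray_in 0.78 [249.9, 264.4, 101.4, 72.1] (array([677.9,  -1.4]), array([151.6, 262.8]), 4.8) z [-0.004  0.005  0.041] med [0.684 0.008 0.005]
scene rack_slot 0.66 [442.3, 256.9, 83.7, 105.2] (array([427.2, 444.4]), array([144.8, 335.4]), 88.6) z [-0.002  0.036  0.105] med [0.488 0.443 0.036]
```

View pics/top0.png

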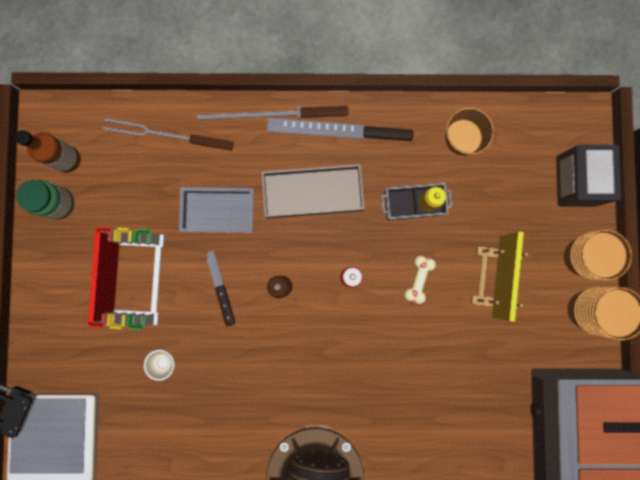

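View pics/scene0.png

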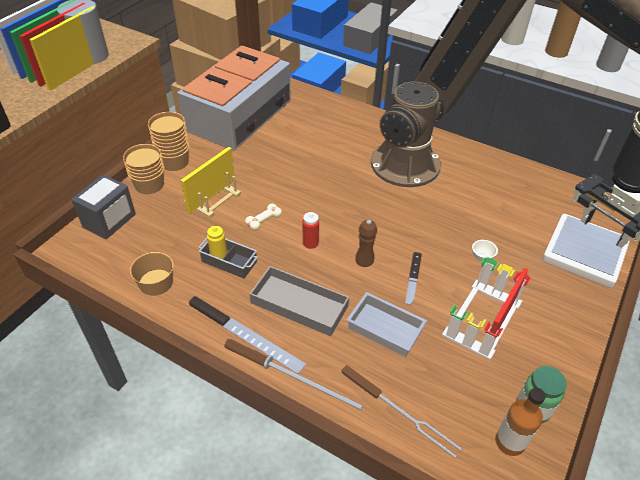

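The top view shows ketchup (351,277), mill (279,287), bone (420,280), knife (220,290, handle towards the robot), yellow board in its stand (510,277), caddy (417,200) with the mustard in its right pocket, tray (313,190), pan (215,210) and rack (128,278) with the red board at its left. The networks agree with this; next I refine the fits.

```bash
python3 - <<'E'
from h import *
p=cv2.imread("pics/top0.png");d=np.load("pics/top0.npy")
P=cloud("top",d,np.ones(d.shape,bool)); hsv=cv2.cvtColor(p,cv2.COLOR_BGR2HSV)[d>0]
def sel(n,xy,r,z,h=None,s=0):
    m=(np.abs(P[:,0]-xy[0])<r[0])&(np.abs(P[:,1]-xy[1])<r[1])&(P[:,2]>z[0])&(P[:,2]<z[1])
    if h: m&=(hsv[:,0]>=h[0])&(hsv[:,0]<=h[1])&(hsv[:,1]>s)
    Q=P[m]; 
    if len(Q)>4: print(n,len(Q),rect(Q),np.round(Q.mean(0),4),"mid",np.round((Q.min(0)+Q.max(0))/2,4))
    return Q
sel("ketchup",(.478,-.08),(.04,.04),(.085,.13)); sel("mustard",(.665,-.27),(.04,.05),(.085,.13))
sel("mill",(.458,.08),(.05,.05),(.12,.17)); sel("caddyrim",(.665,-.235),(.08,.11),(.036,.055))
sel("pan",(.64,.245),(.08,.12),(.03,.05)); sel("tray",(.69,.008),(.09,.14),(.03,.05))
Q=sel("board",(.48,-.44),(.13,.05),(.135,.16))
Q=sel("boardz",(.48,-.44),(.13,.06),(.09,.16),(22,34),120)
sel("redtop",(.47,.5),(.14,.06),(.12,.16))
for X in(.36,.59):
  sel("yl",(X,.44),(.05,.08),(.07,.13),(20,34),120); sel("gr",(X,.41),(.05,.08),(.07,.13),(45,85),100)
sel("stand",(.48,-.38),(.12,.03),(.0,.1)); 
sel("bone",(.474,-.25),(.07,.05),(.008,.05)); sel("knifehandle",(.43,.23),(.1,.06),(.01,.03))
K=sel("knife black",(.43,.23),(.12,.06),(.008,.03)); 
E
python3 - <<'E'
import cv2
p=cv2.imread('pics/top0.png')
a=cv2.resize(p[215:340,80:240],None,fx=4,fy=4,interpolation=2); cv2.imwrite('pics/rack.png',a)
E
```

```text
ketchup 327 (array([479.5, -83. ]), array([43.9, 43.9]), 0.5) [ 0.4792 -0.082   0.1039] mid [ 0.4795 -0.083   0.1038]
mustard 341 (array([ 664.2, -274.4]), array([45.8, 43.4]), 26.3) [ 0.6629 -0.2731  0.1064] mid [ 0.6652 -0.2756  0.1066]
mill 404 (array([456.4,  83.8]), array([49.3, 46.8]), 89.9) [0.4565 0.0833 0.1423] mid [0.4564 0.0838 0.1438]
caddyrim 591 (array([ 663.2, -242.8]), array([ 77.8, 169.2]), 4.8) [ 0.664  -0.2453  0.0446] mid [ 0.6631 -0.2425  0.045 ]
pan 875 (array([651.6, 227.8]), array([132.7, 206.3]), 0.5) [0.6446 0.2366 0.0387] mid [0.6522 0.2278 0.0386]
tray 596 (array([688.5,   8.8]), array([111.5, 240.1]), 4.6) [0.6891 0.0093 0.0383] mid [0.6884 0.0082 0.0391]
board 595 (array([ 481.2, -442.9]), array([ 15.6, 199. ]), 83.0) [ 0.48   -0.442   0.1437] mid [ 0.4809 -0.4426  0.1435]
boardz 611 (array([ 481.2, -443.4]), array([ 14.7, 199. ]), 83.0) [ 0.4816 -0.4421  0.1425] mid [ 0.4811 -0.4429  0.1237]
redtop 714 (array([477.9, 492. ]), array([ 15.1, 198.7]), 87.5) [0.4768 0.4902 0.134 ] mid [0.4777 0.4917 0.1321]
yl 166 (array([376., 437.]), array([96.5, 30.6]), 
[... 159 characters left out ...]
924]
yl 167 (array([574. , 443.3]), array([64.7, 30. ]), 89.4) [0.576  0.4461 0.0978] mid [0.574  0.4432 0.0913]
gr 114 (array([572.4, 397.6]), array([38.9, 29.1]), 86.0) [0.5744 0.4009 0.1004] mid [0.5717 0.3979 0.0939]
stand 1097 (array([ 479.4, -380. ]), array([ 59.9, 238.7]), 90.0) [ 0.4807 -0.3852  0.0078] mid [ 0.4793 -0.38    0.041 ]
bone 730 (array([ 473.7, -253. ]), array([ 53.3, 116. ]), 72.7) [ 0.4739 -0.2507  0.0263] mid [ 0.4749 -0.2516  0.0233]
knifehandle 505 (array([445.9, 232. ]), array([174.6,  25. ]), 16.8) [0.4257 0.2255 0.0156] mid [0.4456 0.2312 0.0184]
knife black 617 (array([448.1, 239.5]), array([106.4, 181.6]), 81.8) [0.438  0.2294 0.0145] mid [0.4469 0.2283 0.0173]
```

View pics/rack.png

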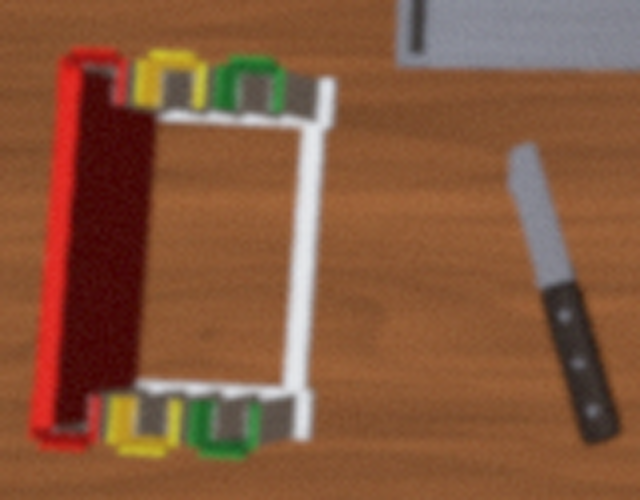

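Zoomed rack view: red board in the left slot, yellow lips at (170,80) and (145,425), green lips to their right. I now have enough to set out, starting with the knife.

```bash
cat >> h.py <<'E'
def go(x,y,z,yaw):
    s=arm.get_state(); p=s['eef_pos']; w=s['ee_rot'][2]
    D=np.array([x,y,z])-p; R=Ro.from_euler('xyz',[np.pi,0,w]).as_matrix()
    t=(np.degrees(w)-yaw+180)%360-180
    print("pose",np.round(p,4),round(np.degrees(w),1),"->",np.round(R.T@D/.025,2),"turn",round(t/5,2),"| other side",round(((t+360)%360-180)/5,2),"t",round(s['t'],2))
def wristlook(thing,zs,name,dep=None):
    """mask pts by wrist camera -> world, using depth (along optical axis)"""
    s=arm.get_state(); p,d=arm.grab_frame("wrist"); cv2.imwrite(f"pics/{name}.png",p[:,:,::-1]); np.save(f"pics/{name}.npy",d)
    c=arm.get_calibration("wrist"); K=np.array(c['mtx']); M=np.array(c['mount'])
    v,u=np.indices(d.shape); a=(u-K[0,2])/K[0,0]; b=(v-K[1,2])/K[1,1]; r=np.hypot(a,b); k=np.where(r>1e-6,np.tan(np.minimum(r,1.45))/np.maximum(r,1e-6),1)
    Pc=np.stack([a*k*d,b*k*d,d],-1); T=Pc@M[:3,:3].T+M[:3,3]
    W=T@Ro.from_euler('xyz',s['ee_rot']).as_matrix().T+s['eef_pos']; W[d<=0]=np.nan
    np.save(f"pics/{name}_w.npy",W)
    for x in (arm.trace(thing,"wrist") if thing else [])[:2]:
        Q=W[x['mask']]; Q=Q[(Q[:,2]>zs[0])&(Q[:,2]<zs[1])]
        if len(Q)>10: print(thing,round(x['score'],2),x['extent'],rect(Q),"mean",np.round(Q.mean(0),4),"z",np.round(np.percentile(Q[:,2],[2,98]),3))
    return p,W
E
python3 -c "
from h import *
go(.431,.230,.16,17)"
```

```text
pose [0.2509 0.6266 0.2266] -21.8 -> [12.59 12.05  2.66] turn -7.76 | other side 28.24 t 1.1
```

```bash
python3 -m crank '[[[2,2,0,-1],[4,4,0,-2],[6,6,0,-3],[8,8,0.5,-4.5],[10,10,1.5,-6],[12,12,2.5,-7.5],[12.6,12.05,2.66,-7.76],[12.6,12.05,2.66,-7.76],[12.6,12.05,2.66,-7.76],[12.6,12.05,2.66,-7.76],[12.6,12.05,2.66,-7.76]]]' 0
python3 -c "
from h import *
wristlook('knife_grip',(.006,.03),'w1')
go(.431,.230,.16,17)"
```

```text
t: 2.48
eef_pos: [0.4311, 0.2311, 0.1605]
ee_rot: [-3.141, -0.001, 0.298]
force: [1.0, -1.0, -0.7]
width: 0.0878
gripper_force: 0.0
knife_grip 0.56 [304.0, 87.4, 27.5, 212.1] (array([451.5, 234.3]), array([185.5,  23.8]), 17.8) mean [0.4529 0.2344 0.0133] z [0.008 0.018]
pose [0.4311 0.2308 0.1603] 17.1 -> [-0.01  0.03  0.01] turn 0.01 | other side -35.99 t 2.58
```

View pics/w1.png

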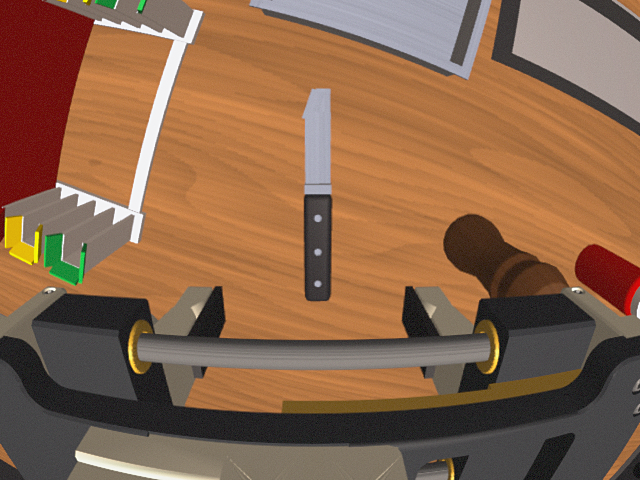

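The wrist view shows the knife centred between the fingers (317,195) and the mill right (490,255), clear of the gripper. Descending and gripping.

```bash
python3 -m crank '[[[0,0.1,1.5,0],[0,0.1,3,0],[0,0.1,4.5,0],[0,0.1,5.4,0],[0,0.1,6,0],[0,0.1,6.2,0],[0,0.1,6.2,0],[0,0.1,6.2,0]]]' 0
python3 -m crank '[[[0,0,0,0],[0,0,0,0],[0,0,0,0],[0,0,0,0],[0,0,0,0],[0,0,0,0],[0,0,0,0],[0,0,0,0]]]' 1 30
python3 -m crank '[[[0,0,-0.5,0],[0,0,-1.5,0],[0,0,-3,0],[0,0,-4.5,0],[0,0,-6,0],[0,0,-7,0],[0,0,-7,0],[0,0,-7,0],[0,0,-7,0]]]'
python3 -c "
from h import *
a=np.radians(94.6);go(.6885+.02*np.cos(a),.0088+.02*np.sin(a),.1,-85.4)"
```

```text
t: 3.58
eef_pos: [0.4324, 0.228, 0.0058]
ee_rot: [-3.141, -0.001, 0.297]
force: [0.3, 0.5, -0.5]
width: 0.0878
gripper_force: 0.0
t: 4.58
eef_pos: [0.4321, 0.2275, 0.005]
ee_rot: [3.142, 0.0, 0.296]
force: [-0.8, 0.4, -0.3]
width: 0.0235
gripper_force: 30.0
t: 5.7
eef_pos: [0.4315, 0.2269, 0.1791]
ee_rot: [3.141, 0.002, 0.296]
force: [0.3, 0.5, -2.1]
width: 0.0239
gripper_force: 30.0
pose [0.4315 0.2269 0.1791] 17.0 -> [ 7.46 10.57  3.16] turn 20.47 | other side -15.53 t 5.7
```

```bash
python3 -m crank '[[[1.5,1,-1,0],[3,2.5,-1,1],[4.5,4.5,-1,3],[6,6.5,-1,5],[7,8.5,-1,7],[7.46,10.5,-1,9],[7.46,10.57,-1,11],[7.46,10.57,-1,13],[7.46,10.57,-0.5,15],[7.46,10.57,0,17],[7.46,10.57,0.5,19],[7.46,10.57,1,20.47]]]'
python3 -m crank '[[[0,0,0.5,0],[0,0,1,0],[0,0,1,0],[0,0,1,0]]]'
python3 - <<'E'
from h import *
p,W=wristlook('knife_grip',(.05,.15),'w2')
Q=W.reshape(-1,3);Q=Q[(abs(Q[:,0]-.69)<.09)&(abs(Q[:,1]-.009)<.15)&(Q[:,2]>.032)&(Q[:,2]<.046)]
print(len(Q),rect(Q))
a=np.radians(94.6);go(.6885+.02*np.cos(a),.0088+.02*np.sin(a),.012,-85.4)
E
```

```text
t: 7.2
eef_pos: [0.6871, 0.0291, 0.1531]
ee_rot: [3.139, -0.001, -1.495]
force: [-0.4, 0.1, -1.3]
width: 0.0238
gripper_force: 30.0
t: 7.7
eef_pos: [0.6879, 0.0293, 0.1304]
ee_rot: [-3.141, -0.0, -1.489]
force: [-0.1, 0.7, -0.8]
width: 0.0238
gripper_force: 30.0
knife_grip 0.9 [285.3, 52.8, 55.1, 346.8] (array([ 6.901e+02, -2.000e-01]), array([ 24.6, 167.1]), 4.9) mean [ 0.6912 -0.0141  0.1374] z [0.133 0.143]
5212 (array([686.4,  24.8]), array([110.8, 274.4]), 4.6)
pose [0.6881 0.0293 0.1308] -85.3 -> [0.02 0.05 4.75] turn 0.01 | other side -35.99 t 7.8
```

View pics/w2.png

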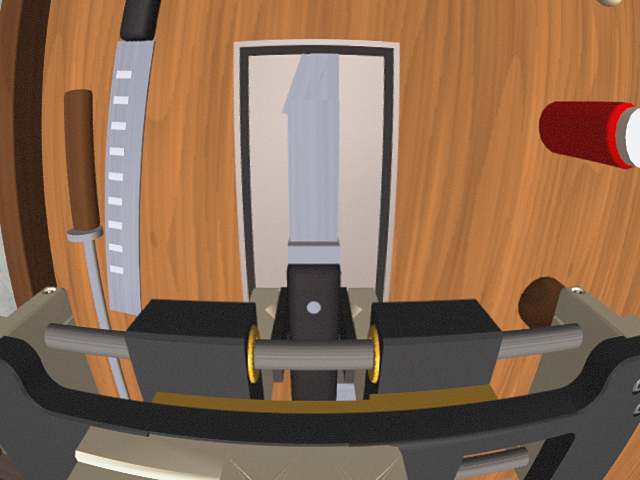

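The held knife (313,200) lies along the middle of the tray (318,170). Lowering, then opening only partway so the fingers clear the tray walls.

```bash
python3 -m crank '[[[0,0,1.5,0],[0,0,3,0],[0,0,4,0],[0,0,4.5,0],[0,0,4.75,0],[0,0,4.85,0],[0,0,4.85,0],[0,0,4.85,0]]]'
python3 -m crank '[[[0,0,0,0],[0,0,0,0],[0,0,0,0],[0,0,0,0]]]' 0.54
python3 -m crank '[[[0,0,-0.5,0],[0,0,-1.5,0],[0,0,-3,0],[0,0,-5,0],[0,0,-6.5,0],[0,0,-6.5,0]]]'
python3 - <<'E'
from h import *
wristlook('knife_grip',(.0,.15),'w3')
go(.4737,-.252,.18,-17)
E
```

```text
t: 8.8
eef_pos: [0.6881, 0.0293, 0.0097]
ee_rot: [-3.14, 0.0, -1.49]
force: [-0.4, 0.0, -0.8]
width: 0.0237
gripper_force: 30.0
t: 9.3
eef_pos: [0.6876, 0.0292, 0.0089]
ee_rot: [-3.142, -0.0, -1.49]
force: [0.7, -0.4, -0.6]
width: 0.0399
gripper_force: 0.0
t: 10.05
eef_pos: [0.6898, 0.0295, 0.1768]
ee_rot: [-3.134, 0.001, -1.489]
force: [0.5, 0.3, 0.2]
width: 0.0405
gripper_force: 0.0
knife_grip 0.66 [303.8, 88.6, 27.3, 204.9] (array([689.6,   8.9]), array([ 24.1, 186.8]), 5.1) mean [0.6893 0.008  0.0173] z [0.012 0.022]
knife_grip 0.65 [379.1, 0.0, 31.9, 3.7] (array([ 635.8, -165.5]), array([36.4,  8.4]), 29.8) mean [ 0.6379 -0.1648  0.0327] z [0.    0.043]
pose [0.6876 0.0293 0.1724] -85.4 -> [10.53  9.44 -0.3 ] turn -13.67 | other side 22.33 t 10.15
```

Knife lies flat in the tray at (689.6, 8.9) mm. On to the bone.

```bash
python3 -m crank '[[[1.5,1.5,-0.3,-1],[3.5,3,-0.3,-3],[5.5,5,-0.3,-5],[7.5,7,-0.3,-7],[9.5,9,-0.3,-9],[10.53,9.44,-0.3,-11],[10.53,9.44,-0.3,-13],[10.53,9.44,-0.3,-13.67],[10.53,9.44,-0.3,-13.67],[10.53,9.44,-0.3,-13.67],[10.53,9.44,-0.3,-13.67]]]' 0
python3 -c "
from h import *
wristlook('bone_center',(.005,.045),'w4')
go(.4737,-.252,.007,-17)"
```

```text
t: 11.52
eef_pos: [0.4736, -0.252, 0.1786]
ee_rot: [3.142, 0.0, -0.298]
force: [0.7, -0.4, 0.3]
width: 0.0877
gripper_force: 0.0
bone_center 0.71 [287.2, 154.6, 58.5, 125.7] (array([ 473.6, -253.5]), array([ 51.4, 115.4]), 71.6) mean [ 0.4784 -0.255   0.027 ] z [0.019 0.033]
pose [ 0.4737 -0.252   0.1787] -17.0 -> [-0.   -0.    6.87] turn -0.0 | other side 36.0 t 11.62
```

View pics/w4.png

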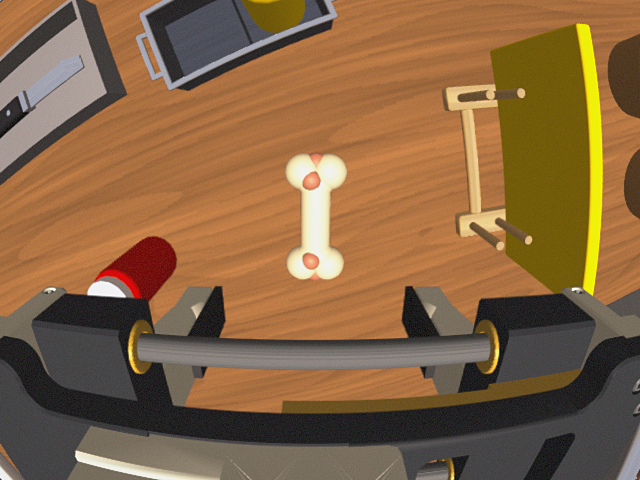

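Bone is centred (316,215), knuckles at (317,172) and (315,264); the stand's dowels are at right (495,240). Quick check of dowel clearance to the gripper body.

```bash
python3 - <<'E'
import numpy as np
W=np.load('pics/w4_w.npy')
for v,u in ((243,499),(238,526),(94,519),(95,490),(222,475)): print(u,v,np.round(W[v,u],3))
W=W.reshape(-1,3);c=np.array([.4737,-.2535]);a=np.radians(-17);tx=(W[:,:2]-c)@[np.cos(a),np.sin(a)];ty=(W[:,:2]-c)@[np.sin(a),-np.cos(a)]
m=(abs(tx)<.06)&(W[:,2]>.05)&(W[:,2]<.13)&(abs(ty)>.08)&(abs(ty)<.2);print(ty[m][ty[m]>0].min() if (ty[m]>0).any() else None, ty[m][ty[m]<0].max() if (ty[m]<0).any() else None)
E
```

```text
499 243 [ 0.426 -0.394  0.076]
526 238 [ 0.422 -0.421  0.075]
519 94 [ 0.538 -0.435  0.076]
490 95 [ 0.542 -0.409  0.077]
475 222 [ 0.427 -0.398  0.018]
0.14538414120927814 -0.1390532753323545
```

```bash
python3 -m crank '[[[0,0.06,1.5,0],[0,0.06,3,0],[0,0.06,4.5,0],[0,0.06,6,0],[0,0.06,6.6,0],[0,0.06,6.85,0],[0,0.06,6.85,0],[0,0.06,6.85,0]]]' 0
python3 -m crank '[[[0,0,0,0],[0,0,0,0],[0,0,0,0],[0,0,0,0],[0,0,0,0],[0,0,0,0],[0,0,0,0],[0,0,0,0]]]' 1 30
python3 -m crank '[[[0,0,-0.5,0],[0,0,-1.5,0],[0,0,-3,0],[0,0,-4.5,0],[0,0,-6,0],[0,0,-7.2,0],[0,0,-7.2,0],[0,0,-7.2,0],[0,0,-7.2,0]]]'
python3 -c "
from h import *
go(.641,.2415,.12,-90.6)"
```

```text
t: 12.62
eef_pos: [0.4741, -0.2538, 0.0088]
ee_rot: [-3.141, -0.002, -0.297]
force: [0.3, 0.5, 0.7]
width: 0.0874
gripper_force: 0.0
t: 13.62
eef_pos: [0.4732, -0.2537, 0.0075]
ee_rot: [3.142, 0.0, -0.297]
force: [0.9, -0.2, -0.7]
width: 0.0252
gripper_force: 30.0
t: 14.75
eef_pos: [0.4725, -0.2535, 0.1866]
ee_rot: [3.142, 0.002, -0.297]
force: [-0.5, -0.2, -0.5]
width: 0.0252
gripper_force: 30.0
pose [ 0.4725 -0.2535  0.1866] -17.0 -> [  0.65 -20.91   2.66] turn 14.71 | other side -21.29 t 14.75
```

```bash
python3 -m crank '[[[0,-1.5,0,0],[0.1,-3.5,0,1],[0.2,-6,0,3],[0.3,-8,0,5],[0.4,-10,0,7],[0.5,-12,0,9],[0.6,-14,0,11],[0.65,-16,0,13],[0.65,-18,0,14.7],[0.65,-20,0,14.7],[0.65,-20.9,0,14.7],[0.65,-20.9,0,14.7]]]'
python3 -m crank '[[[0,0,1,0],[0,0,2,0],[0,0,2.6,0],[0,0,2.6,0],[0,0,2.6,0],[0,0,2.6,0]]]'
python3 - <<'E'
from h import *
p,W=wristlook('bone_center',(.08,.2),'w5')
Q=W.reshape(-1,3);Q=Q[(abs(Q[:,0]-.64)<.07)&(abs(Q[:,1]-.24)<.11)&(Q[:,2]>.034)&(Q[:,2]<.046)]
print(len(Q),rect(Q))
go(.641,.2415,.011,-90.6)
E
```

```text
t: 16.25
eef_pos: [0.6414, 0.2423, 0.1858]
ee_rot: [3.14, -0.001, -1.578]
force: [0.0, 0.0, -1.4]
width: 0.0253
gripper_force: 30.0
t: 17.0
eef_pos: [0.6422, 0.2415, 0.1238]
ee_rot: [-3.14, 0.001, -1.58]
force: [-0.9, -0.0, -1.5]
width: 0.0253
gripper_force: 30.0
bone_center 0.84 [253.6, 186.0, 124.8, 214.0] (array([642. , 233.8]), array([102.4,  52.7]), 88.8) mean [0.6415 0.218  0.1433] z [0.135 0.149]
6308 (array([647.6, 208.1]), array([155.3, 125.4]), 89.7)
pose [0.642  0.2414 0.1235] -90.5 -> [-0.    0.04  4.5 ] turn 0.02 | other side -35.98 t 17.1
```

View pics/w5.png

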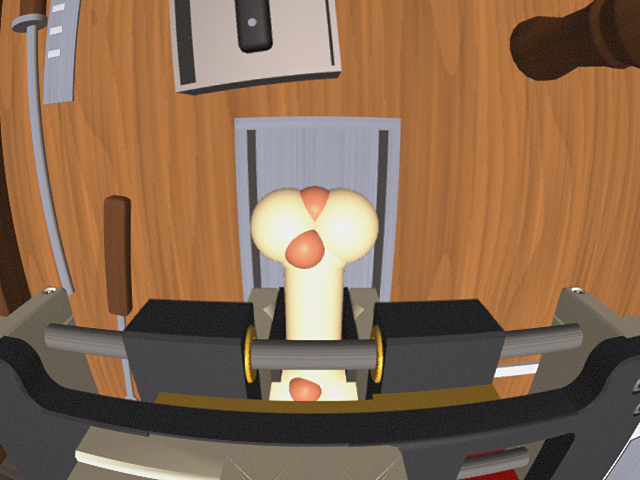

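The bone (315,225) is over the pan's middle (318,210). Lowering and releasing.

```bash
python3 -m crank '[[[0,0,1.5,0],[0,0,3,0],[0,0,4,0],[0,0,4.35,0],[0,0,4.48,0],[0,0,4.48,0],[0,0,4.48,0]]]'
python3 -m crank '[[[0,0,0,0],[0,0,0,0],[0,0,0,0],[0,0,0,0]]]' 0.56
python3 -m crank '[[[0,0,-0.5,0],[0,0,-1.5,0],[0,0,-3,0],[0,0,-5,0],[0,0,-7,0],[0,0,-7,0]]]'
python3 - <<'E'
from h import *
wristlook('bone_center',(.01,.2),'w6')
go(.4795,-.082,.22,-85.2)
E
```

```text
t: 17.98
eef_pos: [0.6423, 0.2416, 0.0118]
ee_rot: [-3.14, 0.001, -1.58]
force: [0.2, 0.5, -1.3]
width: 0.0253
gripper_force: 30.0
t: 18.48
eef_pos: [0.6417, 0.2412, 0.0106]
ee_rot: [-3.142, 0.0, -1.58]
force: [-0.6, 0.0, -0.1]
width: 0.0383
gripper_force: 0.0
t: 19.23
eef_pos: [0.6441, 0.2424, 0.1922]
ee_rot: [-3.133, 0.005, -1.579]
force: [-0.4, 0.0, -0.0]
width: 0.0384
gripper_force: 0.0
bone_center 0.75 [290.4, 151.5, 55.3, 121.7] (array([642. , 240.5]), array([114.5,  52.6]), 89.3) mean [0.6419 0.2365 0.0299] z [0.021 0.036]
pose [0.6418 0.2413 0.187 ] -90.5 -> [12.99  6.37 -1.32] turn -1.07 | other side 34.93 t 19.32
```

Bone is in the pan at (642, 240.5) mm. On to the ketchup.

```bash
python3 -m crank '[[[1.5,0.7,-0.6,0],[3.5,1.6,-1.3,0],[5.5,2.6,-1.3,-0.5],[7.5,3.7,-1.3,-1],[9.5,4.7,-1.3,-1],[11.5,5.7,-1.3,-1],[13,6.37,-1.3,-1],[13,6.37,-1.3,-1],[13,6.37,-1.3,-1],[13,6.37,-1.3,-1]]]' 0
python3 - <<'E'
from h import *
p,W=wristlook('ketchup_grip',(.08,.13),'w7')
Q=W.reshape(-1,3);Q=Q[(abs(Q[:,0]-.48)<.05)&(abs(Q[:,1]+.08)<.05)&(Q[:,2]>.08)&(Q[:,2]<.13)]
print(len(Q),len(Q) and rect(Q))
go(.4795,-.082,.059,-85.2)
E
```

```text
t: 20.58
eef_pos: [0.4797, -0.0818, 0.2176]
ee_rot: [3.141, -0.0, -1.492]
force: [-0.2, 0.3, 0.5]
width: 0.0877
gripper_force: 0.0
ketchup_grip 0.79 [285.8, 179.3, 56.8, 78.9] (array([478.8, -86.9]), array([43.5, 43.5]), 50.5) mean [ 0.4791 -0.0889  0.1042] z [0.085 0.119]
2852 (array([479.2, -85.6]), array([46.3, 44. ]), 42.6)
pose [ 0.4797 -0.0817  0.2177] -85.5 -> [0.01 0.01 6.35] turn -0.05 | other side 35.95 t 20.68
```

View pics/w7.png

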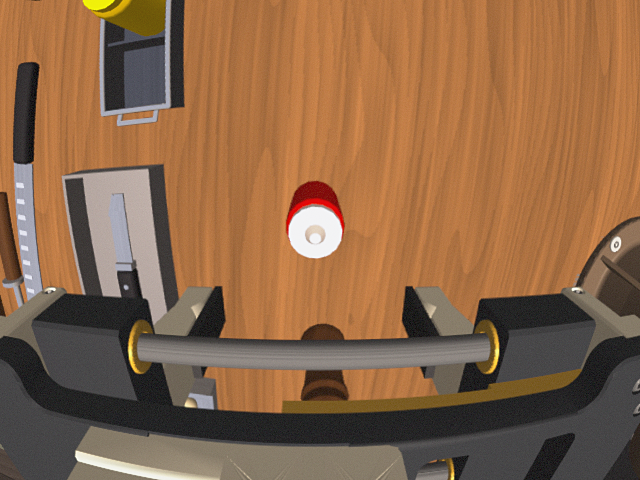

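Ketchup is centred (316,225); the mill is behind at (322,360), well outside the 78 mm gripper body. Gripping.

```bash
python3 -m crank '[[[0.08,0,1.5,0],[0.08,0,3,0],[0.08,0,4.5,0],[0.08,0,5.7,0],[0.08,0,6.2,0],[0.08,0,6.35,0],[0.08,0,6.35,0],[0.08,0,6.35,0]]]' 0
python3 -m crank '[[[0,0,0,0],[0,0,0,0],[0,0,0,0],[0,0,0,0],[0,0,0,0],[0,0,0,0]]]' 1 25
python3 -m crank '[[[0,0,-0.3,0],[0,0,-1,0],[0,0,-2,0],[0,0,-3.2,0],[0,0,-4.2,0],[0,0,-4.2,0],[0,0,-4.2,0]]]'
python3 -c "
from h import *
go(.660,-.2075,.15,-85.2)"
```

```text
t: 21.68
eef_pos: [0.4804, -0.0842, 0.0603]
ee_rot: [-3.14, 0.0, -1.492]
force: [-0.4, 0.8, -0.5]
width: 0.0878
gripper_force: 0.0
t: 22.42
eef_pos: [0.4796, -0.0844, 0.0593]
ee_rot: [3.141, -0.0, -1.493]
force: [0.4, -0.1, -0.8]
width: 0.0478
gripper_force: 25.0
t: 23.3
eef_pos: [0.4791, -0.0843, 0.1639]
ee_rot: [3.141, 0.0, -1.493]
force: [-0.9, -0.4, -2.6]
width: 0.0476
gripper_force: 25.0
pose [ 0.4791 -0.0843  0.1639] -85.5 -> [ 5.48 -6.83  0.55] turn -0.07 | other side 35.93 t 23.3
```

```bash
python3 -m crank '[[[0.5,-1,0,0],[1.5,-2.5,0,0],[3,-4,0,0],[4.5,-5.5,0,0],[5.2,-6.5,0,0],[5.48,-6.8,0,0],[5.48,-6.83,0,0],[5.48,-6.83,0,0],[5.48,-6.83,0,0]]]'
python3 - <<'E'
from h import *
p,W=wristlook('caddy_pocket',(.036,.055),'w8')
t,d=arm.grab_frame("top"); P=cloud("top",d,np.ones(d.shape,bool))
Q=W.reshape(-1,3);Q=Q[(abs(Q[:,0]-.663)<.08)&(abs(Q[:,1]+.245)<.11)&(Q[:,2]>.038)&(Q[:,2]<.05)]
print(len(Q),rect(Q))
go(.660,-.2075,.062,-85.2)
E
```

```text
t: 24.42
eef_pos: [0.6601, -0.2069, 0.1648]
ee_rot: [-3.141, 0.0, -1.492]
force: [-0.1, -0.1, -1.8]
width: 0.0475
gripper_force: 25.0
caddy_pocket 0.85 [260.2, 73.0, 106.5, 202.7] (array([ 662.9, -250.3]), array([ 77.6, 155.6]), 4.8) mean [ 0.6634 -0.2667  0.0442] z [0.037 0.048]
4230 (array([ 662.9, -250. ]), array([ 77.6, 156.4]), 4.8)
pose [ 0.6604 -0.2071  0.1649] -85.5 -> [0.01 0.02 4.12] turn -0.06 | other side 35.94 t 24.57
```

View pics/w8.png

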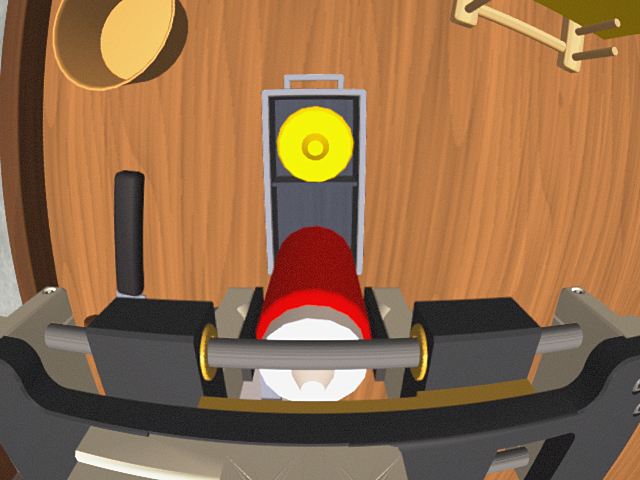

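Bottle held at (315,300); caddy with mustard (315,146) and divider (315,183). Checking the divider position to fix the pocket's centre.

```bash
python3 - <<'E'
import numpy as np
W=np.load('pics/w8_w.npy')
for v in (178,181,183,185,188): print(v,np.round(W[v,300],4),np.round(W[v,335],4))
print(np.round(W[92,315],4),np.round(W[89:96,300,1:],4).tolist(), np.round(W[200,266],4),np.round(W[200,362],4))
E
```

```text
178 [ 0.672  -0.2562  0.095 ] [ 0.645  -0.2465  0.0165]
181 [ 0.6734 -0.2442  0.0324] [ 0.646  -0.2466  0.0337]
183 [ 0.6731 -0.2434  0.0372] [ 0.6461 -0.2456  0.0372]
185 [ 0.6731 -0.2416  0.0357] [ 0.646  -0.2441  0.0378]
188 [ 0.6737 -0.2329  0.0012] [ 0.6433 -0.2358  0.0035]
[ 0.6671 -0.3135  0.0462] [[-0.3149, 0.0466], [-0.3142, 0.0464], [-0.3135, 0.0464], [-0.3128, 0.0448], [-0.312, 0.0457], [-0.3113, 0.0454], [-0.3106, 0.0453]] [ 0.6978 -0.2301  0.0469] [ 0.6252 -0.236   0.0477]
```

```bash
python3 -m crank '[[[0.06,-0.03,1,0],[0.06,-0.03,2,0],[0.06,-0.03,3,0],[0.06,-0.03,3.6,0],[0.06,-0.03,3.9,0],[0.06,-0.03,4.08,0],[0.06,-0.03,4.08,0],[0.06,-0.03,4.08,0]]]'
python3 -m crank '[[[0,0,0,0],[0,0,0,0],[0,0,0,0],[0,0,0,0],[0,0,0,0]]]' 0.15
python3 -m crank '[[[0,0,-0.5,0],[0,0,-1.5,0],[0,0,-3,0],[0,0,-5,0],[0,0,-6.5,0],[0,0,-6.5,0],[0,0,-6.5,0]]]'
python3 - <<'E'
from h import *
wristlook('ketchup_grip',(.08,.14),'w9')
go(.4812,-.443,.2,-7)
E
```

```text
t: 25.58
eef_pos: [0.6619, -0.2091, 0.063]
ee_rot: [-3.141, -0.0, -1.492]
force: [0.5, 0.2, -2.8]
width: 0.0474
gripper_force: 25.0
t: 26.2
eef_pos: [0.6615, -0.209, 0.0623]
ee_rot: [3.142, -0.0, -1.493]
force: [0.6, 0.5, -0.2]
width: 0.0747
gripper_force: 0.0
t: 27.08
eef_pos: [0.6612, -0.2089, 0.2252]
ee_rot: [-3.141, 0.0, -1.493]
force: [-0.3, 0.4, -1.3]
width: 0.0743
gripper_force: 0.0
ketchup_grip 0.72 [282.4, 180.5, 59.4, 77.6] (array([ 660.9, -210.5]), array([43.8, 46.2]), 61.3) mean [ 0.6614 -0.2134  0.1067] z [0.085 0.122]
pose [ 0.6608 -0.2089  0.2239] -85.5 -> [8.78 7.9  0.96] turn -15.7 | other side 20.3 t 27.18
```

View pics/w9.png

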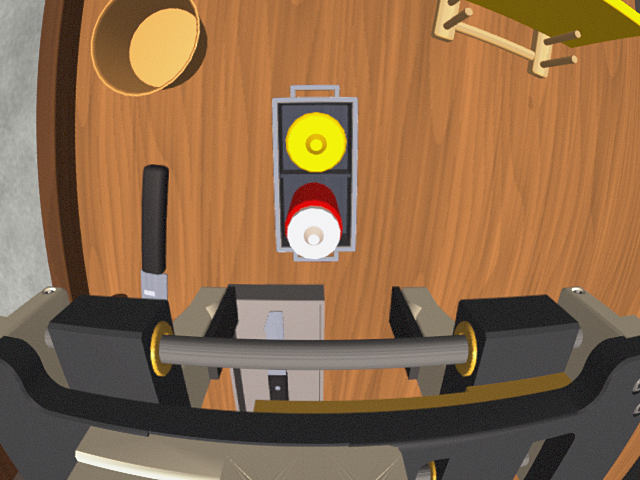

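Ketchup stands in its pocket (314,225), mustard untouched (316,142). On to the yellow board.

```bash
python3 -m crank '[[[1,1,0,-1.5],[2.5,2.5,0,-3.5],[4,4,0,-5.5],[5.5,5.5,0,-7.5],[7,7,0,-9.5],[8.5,7.9,0,-11.5],[8.78,7.9,0,-13.5],[8.78,7.9,0,-15.6],[8.78,7.9,0,-15.7],[8.78,7.9,0,-15.7],[8.78,7.9,0,-15.7]]]' 0.2
python3 - <<'E'
from h import *
p,W=wristlook('board_center',(.138,.155),'w10')
Q=W.reshape(-1,3);Q=Q[(abs(Q[:,0]-.48)<.13)&(abs(Q[:,1]+.44)<.04)&(Q[:,2]>.14)&(Q[:,2]<.155)]
print(len(Q),rect(Q),np.round(np.median(Q,0),4))
go(.4812,-.443,.097,-7)
E
```

```text
t: 28.55
eef_pos: [0.4818, -0.443, 0.2246]
ee_rot: [-3.142, 0.0, -0.124]
force: [-0.1, 0.7, -0.0]
width: 0.0705
gripper_force: 0.0
board_center 0.94 [304.9, 99.3, 20.4, 235.6] (array([ 494.1, -446.2]), array([ 12.1, 170.7]), 83.1) mean [ 0.5021 -0.4472  0.1449] z [0.143 0.146]
4290 (array([ 493.8, -446.1]), array([ 12.2, 171.4]), 83.1) [ 0.5058 -0.4474  0.1449]
pose [ 0.4818 -0.4431  0.2248] -7.1 -> [-0.03  0.    5.11] turn -0.01 | other side 35.99 t 28.65
```

View pics/w10.png

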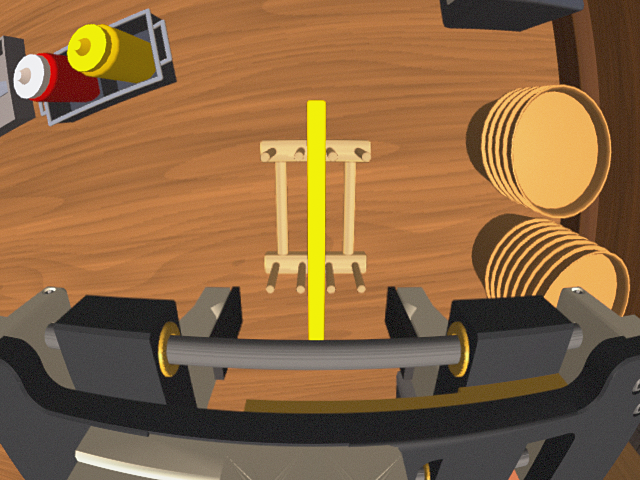

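Board top edge runs straight between the fingers (316,100)–(316,340); stacked bowls to the right (545,150), (575,290). Checking their clearance to the gripper body.

```bash
python3 - <<'E'
import numpy as np
W=np.load('pics/w10_w.npy'); from h import cloud
d=np.load('pics/top0.npy')
for Q in (W.reshape(-1,3),cloud("top",d,np.ones(d.shape,bool))):
    m=(Q[:,1]<-.49)&(Q[:,1]>-.62)&(Q[:,0]>.40)&(Q[:,0]<.56)&(Q[:,2]>.05)&(Q[:,2]<.2); print(m.sum(), m.any() and (Q[m][:,1].max(),Q[m][:,2].max()))
E
```

```text
4785 (np.float64(-0.49006006681724945), np.float64(0.1622644591401626))
816 (np.float64(-0.49030852548822335), np.float64(0.16465481154231293))
```

```bash
python3 - <<'E'
import numpy as np
from h import cloud
d=np.load('pics/top0.npy'); Q=cloud("top",d,np.ones(d.shape,bool))
for y in np.arange(-.46,-.64,-.01):
    m=(Q[:,1]<y)&(Q[:,1]>y-.01)&(Q[:,0]>.38)&(Q[:,0]<.58)&(Q[:,2]>.03); print(round(y,2),m.sum(), m.any() and np.round([Q[m][:,2].max(),Q[m][:,0].min(),Q[m][:,0].max()],3))
E
```

```text
-0.46 1 [0.141 0.572 0.572]
-0.47 19 [0.079 0.411 0.418]
-0.48 13 [0.079 0.414 0.536]
-0.49 10 [0.078 0.529 0.537]
-0.5 0 False
-0.51 0 False
-0.52 0 False
-0.53 0 False
-0.54 0 False
-0.55 0 False
-0.56 0 False
-0.57 0 False
-0.58 0 False
-0.59 0 False
-0.6 503 [0.165 0.381 0.562]
-0.61 677 [0.165 0.38  0.572]
-0.62 469 [0.162 0.381 0.579]
-0.63 422 [0.163 0.38  0.58 ]
```

```bash
python3 -m crank '[[[-0.1,0.06,1.5,0],[-0.1,0.06,3,0],[-0.1,0.06,4.2,0],[-0.1,0.06,4.9,0],[-0.1,0.06,5.1,0],[-0.1,0.06,5.1,0],[-0.1,0.06,5.1,0]]]' 0.2
python3 -m crank '[[[0,0,0,0],[0,0,0,0],[0,0,0,0],[0,0,0,0],[0,0,0,0],[0,0,0,0],[0,0,0,0]]]' 1 45
python3 -m crank '[[[0,0,-0.3,0],[0,0,-1,0],[0,0,-2,0],[0,0,-3,0],[0,0,-4,0],[0,0,-5,0],[0,0,-6,0],[0,0,-6.9,0],[0,0,-6.9,0],[0,0,-6.9,0]]]'
python3 -c "
from h import *
go(.56,0,.27,-7);go(.476,.447,.27,-2.8)"
```

```text
t: 29.52
eef_pos: [0.4797, -0.4449, 0.0986]
ee_rot: [3.141, -0.002, -0.122]
force: [0.2, -0.2, -0.3]
width: 0.07
gripper_force: 0.0
t: 30.4
eef_pos: [0.479, -0.4445, 0.0973]
ee_rot: [3.142, 0.0, -0.122]
force: [-0.8, 0.2, 0.2]
width: 0.0116
gripper_force: 45.0
t: 31.65
eef_pos: [0.4787, -0.444, 0.2692]
ee_rot: [-3.141, 0.001, -0.123]
force: [0.4, 0.3, -3.5]
width: 0.012
gripper_force: 45.0
pose [ 0.4787 -0.444   0.2692] -7.0 -> [  1.06 -18.03  -0.03] turn -0.01 | other side 35.99 t 31.65
pose [ 0.4787 -0.444   0.2692] -7.0 -> [-4.470e+00 -3.536e+01 -3.000e-02] turn -0.85 | other side 35.15 t 31.65
```

```bash
python3 -m crank '[[[0.2,-1,0,0],[0.4,-2.5,0,0],[0.7,-4.5,0,0],[1,-6.5,0,0],[1.1,-8.5,0,0],[1.1,-10.5,0,0],[1.1,-12.5,0,0],[1.1,-14.5,0,0],[1.1,-16.5,0,0],[1.1,-17.5,0,0],[1.1,-18,0,0],[1.1,-18,0,0]]]'
python3 -m crank '[[[-0.2,-1,0,0],[-0.7,-2.5,0,0],[-1.5,-4.5,0,0],[-2.2,-6.5,0,-0.2],[-3,-8.5,0,-0.4],[-3.6,-10.5,0,-0.6],[-4.4,-12.5,0,-0.8],[-5,-14.5,0,-0.85],[-5.5,-16.5,0,-0.85],[-5.5,-17.3,0,-0.85],[-5.5,-17.3,0,-0.85],[-5.5,-17.3,0,-0.85]]]'
python3 - <<'E'
from h import *
p,W=wristlook('board_center',(.1,.35),'w11')
go(.476,.447,.27,-2.8)
E
```

```text
t: 33.15
eef_pos: [0.561, -0.0008, 0.269]
ee_rot: [3.141, 0.001, -0.122]
force: [-1.1, 0.4, -3.2]
width: 0.0115
gripper_force: 45.0
t: 34.65
eef_pos: [0.4782, 0.4435, 0.2695]
ee_rot: [3.141, 0.0, -0.049]
force: [0.4, -0.9, -3.0]
width: 0.0113
gripper_force: 45.0
pose [0.4782 0.4435 0.27  ] -2.8 -> [-0.09 -0.13  0.  ] turn -0.01 | other side 35.99 t 34.75
```

View pics/w11.png

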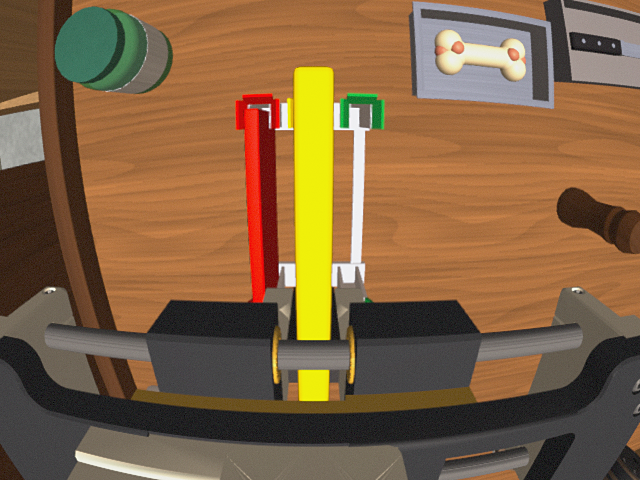

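The board (314,230) is held above the yellow slot, red lips at (258,110), green lips at (362,110). Measuring lips and board from this view.

```bash
python3 - <<'E'
from h import *
W=np.load('pics/w11_w.npy'); p=cv2.imread('pics/w11.png'); H=cv2.cvtColor(p,cv2.COLOR_BGR2HSV)
def s(n,hr,z,box):
    m=(H[...,1]>130)&(H[...,0]>=hr[0])&(H[...,0]<=hr[1])&(W[...,2]>z[0])&(W[...,2]<z[1])
    k=np.zeros_like(m);k[box[1]:box[3],box[0]:box[2]]=1;Q=W[m&k]
    if len(Q): print(n,len(Q),"min",np.round(Q.min(0),4),"max",np.round(Q.max(0),4),rect(Q))
s("redlip far",(0,8),(.085,.115),(225,90,285,130)); s("green far",(45,80),(.085,.115),(335,90,390,130)); s("yellow far",(22,34),(.085,.115),(280,90,340,130))
s("green near",(45,80),(.085,.115),(330,280,400,330))
s("red top",(0,8),(.128,.15),(230,100,290,310)); s("board top",(22,34),(.29,.34),(280,60,345,280))
v,u=np.nonzero((H[...,1]<60)&(H[...,2]>150)&(W[...,2]<.1)&(W[...,2]>.0)&(abs(W[...,1]-.43)<.1)&(W[...,0]>.5)); Q=W[v,u]; print("white far",Q.min(0).round(4),Q.max(0).round(4))
# top camera: lips from fresh pic
t,d=arm.grab_frame("top"); cv2.imwrite('pics/top2.png',t[:,:,::-1])
d=np.load('pics/top0.npy');P=cloud("top",d,np.ones(d.shape,bool)); h=cv2.cvtColor(cv2.imread('pics/top0.png'),cv2.COLOR_BGR2HSV)[d>0]
for n,a,b in(("R",0,8),("Y",20,34),("G",45,85)):
  for X in(.37,.58):
    m=(abs(P[:,0]-X)<.035)&(abs(P[:,1]-.45)<.09)&(P[:,2]>.097)&(P[:,2]<.112)&(h[:,0]>=a)&(h[:,0]<=b)&(h[:,1]>140); Q=P[m]; print(n,X,m.sum(),Q.min(0).round(4),Q.max(0).round(4),np.median(Q,0).round(4))
E
```

```text
redlip far 805 min [0.559  0.4673 0.0861] max [0.5913 0.5069 0.1149] (array([575.1, 487.1]), array([38.5, 31.7]), 86.6)
green far 830 min [0.5555 0.3776 0.0909] max [0.5868 0.4166 0.1073] (array([571.3, 397.1]), array([38.2, 30.2]), 86.5)
yellow far 147 min [0.5593 0.4564 0.1008] max [0.5839 0.461  0.1067] (array([571.6, 459. ]), array([ 4.1, 24.5]), 87.2)
green near 26 min [0.3845 0.3904 0.0928] max [0.3896 0.3956 0.103 ] (array([387.7, 393.7]), array([2.9, 6.7]), 35.9)
red top 2840 min [0.4118 0.4809 0.128 ] max [0.5766 0.5004 0.1395] (array([494.3, 490.8]), array([ 12.7, 165.2]), 87.2)
board top 8245 min [0.5128 0.433  0.3139] max [0.5795 0.4478 0.3194] (array([546. , 440.4]), array([12. , 66.5]), 87.2)
white far [0.5    0.3768 0.0008] [0.5863 0.4965 0.0989]
R 0.37 102 [0.3635 0.4776 0.0971] [0.4043 0.5169 0.1108] [0.375  0.491  0.1024]
R 0.58 106 [0.5453 0.4688 0.0971] [0.5911 0.5072 0.1119] [0.5746 0.483  0.1038]
Y 0.37 102 [0.3613 0.4325 0.097 ] [0.3932 0.4721 0.1098] [0.3717 0.4624 0.1028]
Y 0.58 97 [0.5588 0.4235 0.0971] [0.5891 0.4616 0.1105] [0.5792 0.4516 0.1034]
G 0.37 53 [0.3616 0.3964 0.0972] [0.3886 0.4244 0.1079] [0.3662 0.4189 0.1021]
G 0.58 60 [0.5594 0.3799 0.097 ] [0.5868 0.4149 0.1092] [0.5801 0.4054 0.1021]
```

Slot centre ≈ (0.4755, 0.447), yaw −2.8°; board centre ≈ (0.479, 0.4437). Correcting and lowering into the lips.

```bash
python3 -m crank '[[[-0.13,-0.12,0,0],[-0.13,-0.12,1,0],[-0.13,-0.12,2,0],[-0.13,-0.12,2.7,0],[-0.13,-0.12,3.1,0],[-0.13,-0.12,3.4,0],[-0.13,-0.12,3.7,0],[-0.13,-0.12,4,0],[-0.13,-0.12,4.3,0],[-0.13,-0.12,4.5,0],[-0.13,-0.12,4.5,0],[-0.13,-0.12,4.5,0]]]'
```

```text
t: 36.3
eef_pos: [0.4748, 0.4482, 0.1576]
ee_rot: [-3.141, -0.0, -0.048]
force: [-0.3, -0.5, -3.3]
width: 0.0118
gripper_force: 45.0
```

```bash
python3 -m crank '[[[0,0.03,0.5,0],[0,0.03,1,0],[0,0.03,1.5,0],[0,0.03,2,0],[0,0.03,2.4,0],[0,0.03,2.6,0],[0,0.03,2.7,0],[0,0.03,2.7,0],[0,0.03,2.7,0]]]'
```

```text
t: 37.42
eef_pos: [0.4747, 0.4475, 0.0903]
ee_rot: [-3.141, -0.0, -0.048]
force: [0.8, 0.1, -3.3]
width: 0.0119
gripper_force: 45.0
```

```bash
python3 -m crank '[[[0,0,0.03,0],[0,0,0.06,0],[0,0,0.06,0],[0,0,0.06,0]]]'
```

```text
t: 37.92
eef_pos: [0.4747, 0.4475, 0.0893]
ee_rot: [-3.141, -0.001, -0.048]
force: [-2.7, -1.0, 5.0]
width: 0.0118
gripper_force: 45.0
```

Seated (force reversed to +5 N). Opening slightly so as not to touch the red board, then retreat.

```bash
python3 -m crank '[[[0,0,0,0],[0,0,0,0],[0,0,0,0],[0,0,0,0]]]' 0.74
python3 -m crank '[[[0,0,-0.3,0],[0,0,-1,0],[0,0,-2,0],[0,0,-3.5,0],[0,0,-5,0],[0,0,-6.5,0],[0,0,-6.5,0],[0,0,-6.5,0],[0,0,-6.5,0]]]'
python3 - <<'E'
from h import *
p,W=wristlook('board_center',(.125,.16),'w12')
t,d=arm.grab_frame("top"); cv2.imwrite('pics/top3.png',t[:,:,::-1])
for n in ["ketchup_grip","bone_center","knife_grip","mustard_grip","mill_center","board_center"]:
    for x in arm.trace(n,"top")[:1]:
        Q=cloud("top",d,x["mask"]); print(n,round(x["score"],2),rect(Q),np.round(np.percentile(Q[:,2],[2,50,98]),3))
s=arm.grab_frame("scene")[0]; cv2.imwrite('pics/end.png',np.vstack([cv2.resize(t[:,:,::-1][150:350,60:560],(800,320)),cv2.resize(s[:,:,::-1][120:380,140:560],(450,278))[:,:].repeat(1,0) if 0 else cv2.resize(s[:,:,::-1][130:370,150:550],(800,280))]))
E
```

```text
t: 38.42
eef_pos: [0.4746, 0.4473, 0.0882]
ee_rot: [3.141, 0.0, -0.048]
force: [0.1, 1.0, 0.4]
width: 0.0227
gripper_force: 0.0
t: 39.55
eef_pos: [0.4742, 0.4469, 0.2502]
ee_rot: [3.141, 0.001, -0.048]
force: [0.4, -0.7, 0.3]
width: 0.0229
gripper_force: 0.0
board_center 0.93 [303.3, 97.3, 17.9, 240.6] (array([477.5, 447.6]), array([ 11.6, 196.3]), 87.3) mean [0.4874 0.4472 0.1369] z [0.135 0.138]
ketchup_grip 0.67 (array([ 666.2, -210.3]), array([53. , 58.6]), 24.5) [0.005 0.105 0.121]
bone_center 0.74 (array([642.2, 241.2]), array([113. ,  49.8]), 88.8) [0.022 0.031 0.038]
knife_grip 0.72 (array([691.6,  10.8]), array([ 27.7, 186.1]), 5.5) [0.003 0.018 0.026]
mustard_grip 0.59 (array([ 667.2, -272.6]), array([53.7, 43.6]), 24.2) [0.003 0.1   0.122]
mill_center 0.78 (array([455.1,  83.4]), array([45.6, 49.2]), 2.6) [0.02  0.144 0.16 ]
board_center 0.69 (array([472.4, 403.7]), array([103. , 202.3]), 86.9) [0.012 0.08  0.141]
```

View pics/w12.png

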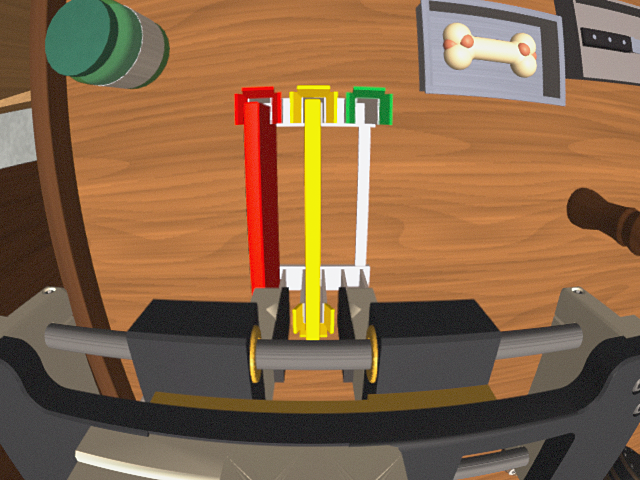

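View pics/end.png

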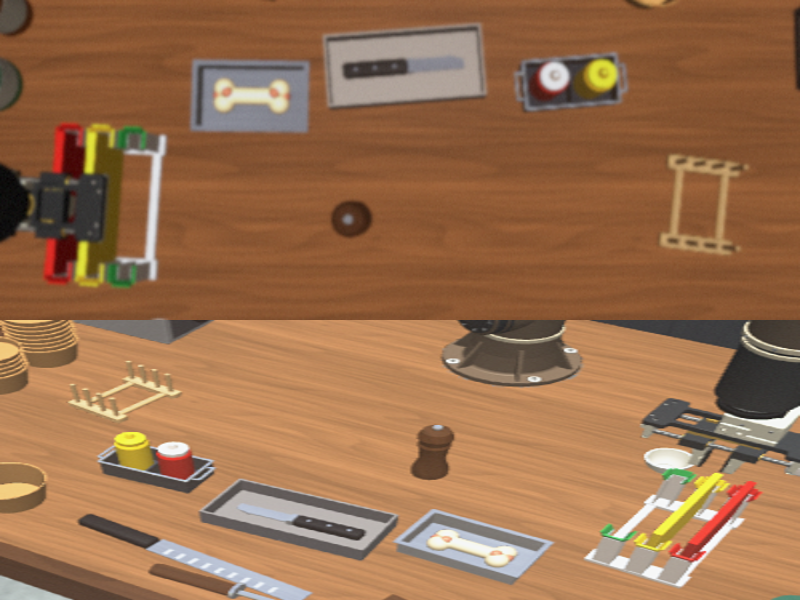

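The pictures show the board seated in the yellow lips (313,215), the bone in the pan, the knife in the tray and the ketchup in its pocket. The board top is at z = 0.137 (home is 0.138), and the mill and mustard have not moved.

```bash
python3 -c "
from station import arm
print(arm.job_done())"
```

```text
the job is handed in; nothing more can be done
None
```

The job is handed in at about 40 s: ketchup, bone, knife and yellow board are all in their places, and the mill and mustard are where they stood; the hand-in returned no verdict.

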